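Pack the reagent carrier

TASK

Pack the reagent carrier for the store: stand each of the four screw-capped bottles upright in the one well of the carrier that fits it closely (the small, medium and large round bottles in the small, medium and large round wells, the square bottle in the rectangular well, either way round), fully down on the well floor. The two open beakers would fit wells too but go to the wash-up, so leave them standing where they are. Set the bottles down rather than drop them, and let nothing tip over.

Things in the scene. Friction and masses are not known exactly. Their poses are not given: they have to be found in the camera images.
- bottle_small: Small round white screw-cap bottle with a white cap, loose, standing upright: 41 mm in diameter, 75 mm high, about 60 g. Origin: centre of its base; z up along the bottle. Cap 21 mm in diameter from 50 to 75 mm above the base, a good place to grip from above.
- bottle_medium: Medium round white screw-cap bottle with a blue cap, loose, standing upright: 53 mm in diameter, 95 mm high, about 160 g. Origin: centre of its base; z up along the bottle. Cap 28 mm in diameter from 63 to 95 mm above the base, a good place to grip from above.
- bottle_large: Large round brown screw-cap bottle with a black cap, loose, standing upright: 63 mm in diameter, 125 mm high, about 280 g. Origin: centre of its base; z up along the bottle. Cap 33 mm in diameter from 82 to 125 mm above the base, a good place to grip from above.
- bottle_square: Tall white bottle of rectangular section, black screw cap, loose, upright: 66 mm along its x, 86 mm along its y, 167 mm high, about 430 g. Origin: centre of its base; z up; starts turned about z. Cap 43 mm in diameter from 142 to 160 mm above the base, a good place to grip from above. Once packed it stands in the way of a gripper working low beside it.
- insert_small: Fixed grey block 110 x 110 x 40 mm with one round well in its top: 49 mm in diameter, 35 mm deep, mouth chamfered 4 mm wider all round. Origin: middle of its underside, 5 mm over the bench; well floor at +5 mm, rim at +40 mm; x, y along its sides. Four such blocks (order varies) fill a 236 mm square tray 2 x 2, 112 mm apart; tray walls 30 mm high, a 24 mm high wire loop 30 mm out on its two y sides.
- insert_medium: Fixed grey block 110 x 110 x 40 mm with one round well in its top: 61 mm in diameter, 35 mm deep, mouth chamfered 4 mm wider all round. Origin: middle of its underside, 5 mm over the bench; well floor at +5 mm, rim at +40 mm; x, y along its sides. Four such blocks (order varies) fill a 236 mm square tray 2 x 2, 112 mm apart; tray walls 30 mm high, a 24 mm high wire loop 30 mm out on its two y sides.
- insert_large: Fixed grey block 110 x 110 x 40 mm with one round well in its top: 72 mm in diameter, 35 mm deep, mouth chamfered 4 mm wider all round. Origin: middle of its underside, 5 mm over the bench; well floor at +5 mm, rim at +40 mm; x, y along its sides. Four such blocks (order varies) fill a 236 mm square tray 2 x 2, 112 mm apart; tray walls 30 mm high, a 24 mm high wire loop 30 mm out on its two y sides.
- insert_square: Fixed grey block 110 x 110 x 40 mm with one rectangular well in its top: 77 mm along x by 97 mm along y, 35 mm deep, mouth chamfered 4 mm wider all round. Origin: middle of its underside, 5 mm over the bench; well floor at +5 mm, rim at +40 mm; x, y along its sides. Four such blocks (order varies) fill a 236 mm square tray 2 x 2, 112 mm apart; tray walls 30 mm high, a 24 mm high wire loop 30 mm out on its two y sides.
- beaker_narrow: Tall narrow open clear beaker, loose, standing upright, empty: 44 mm in diameter, 85 mm high. Origin: centre of its base. Does not belong in the carrier; stays where it stands.
- beaker_wide: Wider open clear beaker with a band round it, loose, standing upright, empty: 63 mm in diameter, 85 mm high. Origin: centre of its base. Does not belong in the carrier; stays where it stands.
Mind the look-alikes: they are no part of the job. Leave any green or purple look-alike of the beaker_wide alone.

How it is judged:
By the outcome, as a careful person would: the job done as asked, in the order asked, and still so for the second after the job is handed in, with the robot touching nothing.
It also fails if it takes over 115 s, if anything falls off the work surface, if the arm or the gripper's body presses on something with over 40 N, if the wrist force passes 120 N, or if a joint passes its speed limit or range.

ROBOT

A 7-joint arm with a two-finger parallel gripper is mounted at the origin on a cart in front of the work surface, level with it; the furniture and walls round the work are solid. World frame = base frame: x ahead of the robot, y to its left, z up, the work surface at z = 0. Lengths are in m, angles in rad, forces in N, time in s.
With the tool pointing down it reaches from about 0.425 to 0.925 m from the base axis. Payload 6.8 kg.
Tool frame: the origin (TCP) lies on the mounting face of the last link; the fingertips stand 173 mm ahead of it and the grasp point (between the pads) lies 155 mm ahead of it; z points along the fingers, y is the line along which they close (so a half turn about z gives the same grasp; the last joint's range is limited). The gripper opens to 85 mm and grips with 20 to 120 N. Pads are 22 mm wide; open, the fingers measure 114 mm over their backs; the gripper's body (76 mm by 85 mm) begins 54 mm behind the grasp point. The pads swing forward as they close: fully open they stand 13 mm farther back than shut.
Start: joints at [-1.254, 0.477, 0.022, 1.555, -0.011, 1.109, -0.083], TCP at [0.278, 0.615, 0.405] pointing down, gripper open.
Joint ranges: [-2.96, 2.96], [-0.34, 2.1], [-1.41, 1.46], [0.24, 2.44], [-1.37, 4.51], [0.17, 1.92], [-2.96, 2.96]. Speed limits (rad/s): [2.39, 2.39, 3.14, 3.14, 3.14, 3.14, 3.14].

INTERFACE

Orientations are given as a unit quaternion [w, x, y, z].
In Python, from station import bot gives the robot as it stands. The module is installed in compiled form; this text tells all that it offers.
- The arm moves only by the shell command python3 -m pendant 'ROWS' [FORCE]. ROWS is JSON, a list of rows, each a list of 5 numbers: the finger opening in m, from 0 to 0.0854, then the shift along the tool's x, y, z in m, then the turn about the tool's z in degrees. In form: [[jaw, x, y, z, yaw], ...]. A call has 1 to 12 rows; each row shifts and turns the commanded pose from where the row before left it, along the tool's axes as they then stand; what a row does not reach is not made up. A row lasts 1/12 s, in which the tool goes at most 41.7 mm and 7.16 degrees, less where a joint would pass 70% of its speed; a pose out of reach is approached as far as the arm can. A call with a gripper value outside its range is refused whole. The fingers move at their own pace and stop on an object; FORCE is the grip in N (left out, the last holds). Time passes only in rows, so rows that do not move let the fingers close. It gives the time, the measured TCP pose, the force, the opening and the grip force at its end, in the units of the state.
- bot.get_obs(): the state, without advancing time (a new reading comes with each control period).
- bot.read_camera(name): name is "scene" or "top" or "wrist"; returns (picture, depth): 420x560x3 uint8, blue, green, red; 420x560 float32, m along the optical axis (not along the pixel's ray), 0 where there is no reading.
- bot.camera_model(name): a dict with "intrinsics" (3x3 intrinsics, pixels), "R" (3x3) and "t" (3): a world point X has camera coordinates R X + t. Camera axes: x right, y down, z forward; pixel columns grow to the right and rows downward; lengths in m; the calibration is good to about 2 mm. A picture is of the moment at which its call begins: read the wrist's pose just before it. camera_model takes no time and is no camera call; for the wrist camera it gives the pose at the moment of the call.
- bot.hand_in(): hands the job in; it is judged then, once.
Trained networks look in the newest picture that a camera, given by its name, has taken for a name from the list of things; names that differ only in an ending like _2 or _b are one class to them, and where a whole thing is asked for, a point or a joint stands for the part that bears it (a point fixed in the world has none). Each returns a list of dicts, best first, with "score" (0 to 1); they miss things now and then, are a little off and sometimes report something else, mostly with a low value. They report only what shows in the picture. A call takes as long as a camera call. They do not tell look-alikes from the thing itself.
- bot.boxes_of(name, camera): "at" ([column, row] in pixels, amid what is visible of it).
- bot.trace(name, camera): "mask" (420x560 bool, what is visible of it) and "at" ([column, row] in pixels, amid what is visible of it).
- bot.pinpoint(name, camera): "at" ([column, row] in pixels: a listed point, or the origin of a listed thing).
The state is a dict: "t": time; "q": joint angles; "joint_vel": joint speeds; "joint_torque": joint torques, N m; "eef_pos": TCP position; "tool_rot": TCP orientation; "contact_force": force on the tool from outside, world axes, zero at the start; "torque": the same for the moment, N m; "gripper_width": opening from 0.0 (shut) to 1.0 (fully open); "grasp_force": force on a finger pad.
Only numpy, scipy, OpenCV 4.12 (cv2) and the standard library are available. Lean on these libraries where they do the work, as an engineer would, in place of code of your own. Each camera call takes 0.05 s, during which the arm holds its last target. There are 200 camera calls.

## Working session

There is one attempt and no reset: what is moved stays moved. The work goes in short steps, Python scripts to look and compute and a shell command to move; the robot and the scene stay as the last step left them, time stands still between calls to the robot, and variables do not carry over. Pictures are saved under pics/ and viewed, at most 14 in all, crops included, and the job is handed in when it is done.

```bash
mkdir -p pics
cat > h.py <<'E'
import numpy as np, cv2
from station import bot
def cloud(cam):
    m=bot.camera_model(cam); img,d=bot.read_camera(cam)
    K,R,t=np.array(m["intrinsics"]),np.array(m["R"]),np.array(m["t"])
    v,u=np.mgrid[:420,:560]
    P=np.stack([(u-K[0,2])/K[0,0]*d,(v-K[1,2])/K[1,1]*d,d],-1)
    W=(P-t)@R
    W[d==0]=np.nan
    return img,W
E
python3 - <<'E'
from h import *
o=bot.get_obs(); print(o)
for c in ("scene","top"):
    img,W=cloud(c); cv2.imwrite(f"pics/{c}1.png",img); np.save(f"{c}1.npy",W)
    print(c,bot.camera_model(c))
    if c=="top":
      for n in ["bottle_small","bottle_medium","bottle_large","bottle_square","insert_small","insert_medium","insert_large","insert_square","beaker_narrow","beaker_wide"]:
        r=bot.trace(n,c)
        for k in r[:3]:
            p=W[k["mask"]]; print(n,round(k["score"],2),np.round(k["at"]),np.round(np.nanmedian(p,0),3),np.round(np.nanpercentile(p[:,2],98),3),k["mask"].sum())
E
```

```text
{'t': 0.0, 'q': array([-1.25408841,  0.47779531,  0.02232002,  1.55643298, -0.01149072,
        1.10933194, -0.08309161]), 'joint_vel': array([-4.31669614e-04, -1.85973318e-04, -8.20711581e-04, -2.76854560e-04,
        6.53973375e-04, -7.36034892e-05, -3.41759561e-04]), 'joint_torque': array([-1.96009762e-05, -5.96441996e+01,  1.60779655e+00, -2.81193388e+01,
        1.24402007e-02,  9.46081826e-03,  3.67146527e-06]), 'eef_pos': array([0.27806825, 0.61476117, 0.40373607]), 'tool_rot': array([-1.26892921e-04,  2.10785015e-01,  9.77532010e-01, -9.11021657e-04]), 'contact_force': array([-0.72213592, -0.55400313, -0.18781387]), 'torque': array([-0.02753815, -0.01064528,  0.03979429]), 'grasp_force': 0.0, 'gripper_width': 1.0025402499055713}
scene {'intrinsics': array([[396.52867459,   0.        , 281.26212346],
       [  0.        , 396.52867459, 206.91173562],
       [  0.        ,   0.        ,   1.        ]]), 'R': array([[ 0.78765777, -0.61609756, -0.00436302],
       [-0.39742438, -0.5026555 , -0.76771825],
       [ 0.47079624,  0.60643321, -0.6407727 ]]), 't': array([-0.38105752,  
[... 574 characters left out ...]
.122] 0.164 762
bottle_square 0.2 [365. 248.] [ 0.423 -0.236  0.07 ] 0.099 247
insert_small 0.63 [258. 217.] [0.531 0.088 0.044] 0.051 1267
insert_medium 0.7 [261. 179.] [0.646 0.084 0.043] 0.051 1189
insert_medium 0.19 [296. 218.] [ 0.528 -0.021  0.013] 0.05 1183
insert_large 0.95 [301. 184.] [ 0.639 -0.03   0.042] 0.051 1162
insert_square 0.75 [296. 217.] [ 0.527 -0.022  0.013] 0.05 1178
beaker_narrow 0.62 [257. 216.] [0.533 0.09  0.044] 0.052 1216
beaker_narrow 0.54 [367. 247.] [ 0.424 -0.237  0.07 ] 0.099 241
beaker_narrow 0.53 [375. 181.] [ 0.629 -0.287  0.034] 0.086 197
beaker_wide 0.83 [161. 264.] [0.383 0.423 0.028] 0.088 421
beaker_wide 0.75 [154. 232.] [0.489 0.445 0.029] 0.087 450
```

View pics/top1.png

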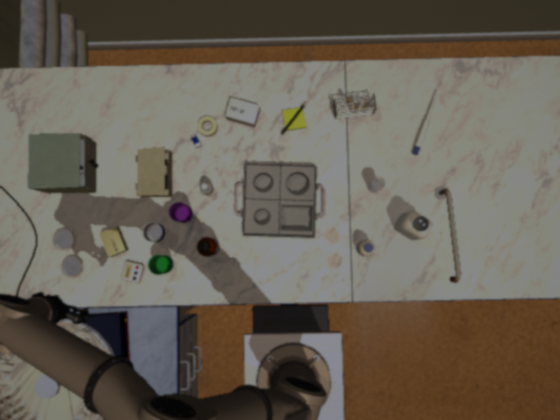

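View pics/scene1.png

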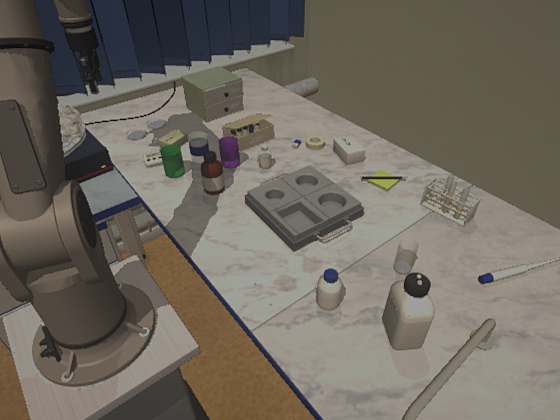

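The pictures show the carrier at about (280,199) in the top view, with the small well lower left, the medium upper left, the large upper right and the rectangular lower right. The bottles are small (206,186), large (207,247), medium (366,248) and square (416,225). The green (160,264) and purple (180,212) cups are decoys, and the beakers stand at (153,231) and (374,181).

```bash
cat >> h.py <<'E'
def toolaxes(q):
    from scipy.spatial.transform import Rotation as Ro
    return Ro.from_quat([q[1],q[2],q[3],q[0]]).as_matrix()
def go(x,y,z=None,yc=None):
    "shift in tool axes to put grasp point at x,y,z, turn to put closing line at world angle yc (deg)"
    o=bot.get_obs(); R=toolaxes(o["tool_rot"]); p=o["eef_pos"]+.155*R[:,2]
    print("grasp",np.round(p,4),"close angle",round(np.degrees(np.arctan2(R[1,1],R[0,1])),1),"q",np.round(o["q"],2),"t",round(o["t"],2),"w",round(o["gripper_width"],3),"F",np.round(o["contact_force"],1))
    d=np.array([x,y,p[2] if z is None else z])-p
    print("tool shift mm",np.round(R.T@d*1000,1),"norm",round(np.linalg.norm(d)*1000))
    if yc is not None:
        a=np.degrees(np.arctan2(R[1,1],R[0,1])); print("yaw row total (mod 180)",round(-((yc-a+90)%180-90),1))
E
python3 - <<'E'
from h import *
W=np.load("top1.npy"); X,Y,Z=W[...,0],W[...,1],W[...,2]
print("bench z",np.nanmedian(Z[250:290,250:330]))
def rect(m,n):
    r=cv2.minAreaRect((W[m][:,:2]*1000).astype(np.float32)); print(n,m.sum(),np.round(r,1) if 0 else r, "z",np.nanmedian(Z[m]))
C=(X>.4)&(X<.75)&(Y>-.15)&(Y<.2)
mk=(C&(Z>.040)&(Z<.060)).astype(np.uint8); n,l,s,c=cv2.connectedComponentsWithStats(mk); k=1+np.argmax(s[1:,4]); rect(l==k,"tray")
for n,x,y,h in [("small",.63,.25,.075),("medium",.422,-.237,.095),("large",.437,.255,.125),("square",.487,-.374,.167)]:
    near=(np.hypot(X-x,Y-y)<.08)
    top=np.nanpercentile(Z[near],99.7)
    m=near&(Z>h-.016)&(Z<h+.012)
    print(n,top,m.sum(),np.nanmean(W[m],0)); rect(m,n)
    b=near&(Z>.02); rect(b,n+" all")
near=(np.hypot(X-.487,Y+.374)<.08)
for a,b in [(.1,.125),(.08,.13),(.02,.14)]:
    m=near&(Z>a)&(Z<b); rect(m,(a,b))
E
```

```text
bench z -0.0002825865404066884
tray 2797 ((584.2756958007812, 30.38640594482422), (222.32470703125, 222.68670654296875), 86.94993591308594) z 0.044902531408591864
small 0.077556812983059 55 [0.62717952 0.26736009 0.07130034]
small 55 ((628.1146850585938, 267.94000244140625), (21.713985443115234, 29.462661743164062), 17.517431259155273) z 0.07331737452002733
small all 152 ((624.0200805664062, 229.3501739501953), (114.73316955566406, 40.15489959716797), 83.92752838134766) z 0.055322241903899894
medium 0.09875601408291623 76 [ 0.42331509 -0.24176173  0.09321996]
medium 76 ((423.22119140625, -242.72683715820312), (28.51569175720215, 26.573955535888672), 17.62615394592285) z 0.09402070943220417
medium all 240 ((422.75433349609375, -241.86544799804688), (50.802852630615234, 48.170310974121094), 88.73200225830078) z 0.07016265275389874
large 0.12963651825971204 102 [0.43708891 0.26227003 0.12403134]
large 102 ((436.5826416015625, 262.5276184082031), (32.731231689453125, 30.530920028686523), 89.26858520507812) z 0.12471414270469491
large all 349 ((437.3916931152344, 261.5956726074219), (57.327842712402344, 60.480228424072266), 1.3190549612045288) z 0.09262034160878134
square 0.1657718309588336 178 [ 0.48996473 -0.38899976  0.15973872]
square 178 ((490.0299377441406, -390.6528625488281), (43.19658279418945, 42.0634880065918), 80.52101135253906) z 0.15994753437549225
square all 753 ((490.0719909667969, -388.90118408203125), (84.86087799072266, 66.42543029785156), 56.41054916381836) z 0.12256716291963862
(0.1, 0.125) 237 ((490.0553894042969, -389.2787170410156), (84.20099639892578, 65.8994140625), 56.198333740234375) z 0.1168770598992597
(0.08, 0.13) 369 ((490.1807861328125, -389.0914611816406), (84.65171813964844, 65.8994140625), 56.198333740234375) z 0.11800400001143332
(0.02, 0.14) 558 ((490.0719909667969, -388.90118408203125), (84.86087799072266, 66.42543029785156), 56.41054916381836) z 0.11581974040091139
```

```bash
python3 -c "
from h import *
go(.437,.262,.2)"
```

```text
grasp [0.2782 0.615  0.2497] close angle 65.7 q [-1.25  0.48  0.02  1.56 -0.01  1.11 -0.08] t 0.6 w 1.003 F [0.4 0.7 0.4]
tool shift mm [-290.2 -256.2   49.7] norm 390
```

```bash
python3 -m pendant '[[0.085,-0.012,-0.010,0.002,0],[0.085,-0.025,-0.022,0.004,0],[0.085,-0.027,-0.024,0.004,0],[0.085,-0.027,-0.024,0.005,0],[0.085,-0.027,-0.024,0.005,0],[0.085,-0.027,-0.024,0.005,0],[0.085,-0.027,-0.024,0.005,0],[0.085,-0.027,-0.024,0.005,0],[0.085,-0.027,-0.024,0.005,0],[0.085,-0.027,-0.024,0.005,0],[0.085,-0.025,-0.022,0.004,0],[0.085,-0.012,-0.010,0.002,0]]' 40
python3 - <<'E'
from h import *
go(.437,.262,.107)
img,W=cloud("wrist"); cv2.imwrite("pics/w1.png",img)
X,Y,Z=W[...,0],W[...,1],W[...,2]
m=(np.hypot(X-.437,Y-.262)<.05)&(Z>.11)&(Z<.14); print(m.sum(),np.nanmedian(Z[m]),cv2.minEnclosingCircle((W[m][:,:2]*1000).astype(np.float32)))
E
```

```text
t: 1.6
eef_pos: [0.4384, 0.2576, 0.3535]
tool_rot: [0.0, 0.213, 0.977, -0.001]
contact_force: [0.5, 0.4, 0.8]
gripper_width: 0.992
grasp_force: 0.0
grasp [0.4385 0.2573 0.1985] close angle 65.4 q [-0.77  0.26  0.14  2.01 -0.04  0.87  0.53] t 1.6 w 0.992 F [0.5 0.4 0.8]
tool shift mm [ 3.4  3.8 91.5] norm 92
2015 0.12514090623387383 ((437.18487548828125, 267.150390625), 17.569551467895508)
```

View pics/w1.png

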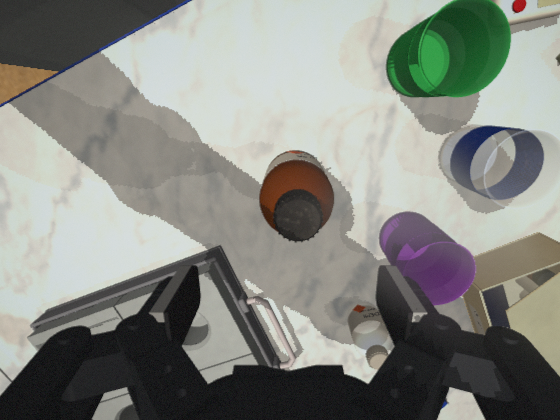

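The wrist view shows the brown bottle, with its cap at (298,216), almost centred between the fingers. The carrier is at lower left. I'll re-measure now that the arm has settled.

```bash
cat >> h.py <<'E'
def cap(x,y,z,r=.04,cam="wrist",tol=.004):
    img,W=cloud(cam); m=(np.hypot(W[...,0]-x,W[...,1]-y)<r)&(abs(W[...,2]-z)<tol)
    (c,R)=cv2.minEnclosingCircle((W[m][:,:2]*1000).astype(np.float32)); print(cam,m.sum(),"circle",np.round(c,1),round(R,1),"mean",np.round(np.nanmean(W[m],0)*1000,1)); return img,W
def tray(cam="wrist"):
    img,W=cloud(cam); X,Y,Z=W[...,0],W[...,1],W[...,2]
    m=((X>.4)&(X<.75)&(Y>-.12)&(Y<.18)&(Z>.040)&(Z<.052)).astype(np.uint8); n,l,s,c=cv2.connectedComponentsWithStats(m); k=1+np.argmax(s[1:,4])
    print(cv2.minAreaRect((W[l==k][:,:2]*1000).astype(np.float32)),np.nanmedian(Z[l==k])); return img,W
E
python3 - <<'E'
from h import *
cap(.437,.264,.1255); cap(.437,.264,.1255,cam="top")
go(.437,.265,.107)
E
```

```text
wrist 1784 circle [437.3 266.7] 17.6 mean [436.2 267.3 125.1]
top 0 circle [0. 0.] 0.0 mean [nan nan nan]
grasp [0.4375 0.261  0.1988] close angle 65.5 q [-0.77  0.26  0.13  2.01 -0.05  0.87  0.53] t 1.75 w 0.996 F [ 0.2 -0.2  0.3]
tool shift mm [ 2.2  3.4 91.8] norm 92h.py:24: RuntimeWarning: Mean of empty slice
  (c,R)=cv2.minEnclosingCircle((W[m][:,:2]*1000).astype(np.float32)); print(cam,m.sum(),"circle",np.round(c,1),round(R,1),"mean",np.round(np.nanmean(W[m],0)*1000,1)); return img,W
```

```bash
python3 -m pendant '[[0.085,0.001,0.002,0.012,0],[0.085,0.001,0.002,0.025,0],[0.085,0,0,0.025,0],[0.085,0,0,0.020,0],[0.085,0,0,0.010,0],[0.085,0,0,0,0],[0.02,0,0,0,0],[0.02,0,0,0,0],[0.02,0,0,0,0],[0.02,0,0,0,0],[0.02,0,0,0,0],[0.02,0,0,0,0]]' 40
python3 - <<'E'
from h import *
go(.437,.265,.107); cap(.437,.265,.1255)
E
```

```text
t: 2.75
eef_pos: [0.4371, 0.2668, 0.2627]
tool_rot: [0.0, 0.211, 0.977, 0.001]
contact_force: [-1.6, -1.6, 6.5]
gripper_width: 0.374
grasp_force: 39.2
grasp [0.4372 0.2669 0.1077] close angle 65.6 q [-0.76  0.4   0.11  2.07 -0.07  0.67  0.54] t 2.75 w 0.374 F [-1.6 -1.6  6.5]
tool shift mm [-0.6 -1.8  0.7] norm 2
wrist 5539 circle [431.7 270.8] 29.3 mean [435.5 269.2 125.5]
```

```bash
python3 -m pendant '[[0.02,0,0,-0.010,0],[0.02,0,0,-0.025,0],[0.02,0,0,-0.030,0],[0.02,0,0,-0.030,0],[0.02,0,0,-0.020,0],[0.02,0,0,-0.005,0]]' 40
python3 - <<'E'
from h import *
go(.637,-.028,.215); img,W=tray(); cv2.imwrite("pics/w2.png",img)
E
```

```text
t: 3.3
eef_pos: [0.4374, 0.267, 0.3855]
tool_rot: [0.002, 0.211, 0.977, 0.002]
contact_force: [-0.6, -0.1, -2.9]
gripper_width: 0.369
grasp_force: 40.9
grasp [0.4381 0.2676 0.2306] close angle 65.6 q [-0.79  0.23  0.14  1.97 -0.04  0.94  0.51] t 3.3 w 0.369 F [-0.6 -0.1 -2.9]
tool shift mm [-303.  -187.3   15.3] norm 357
((511.1315612792969, 37.74699401855469), (223.84629821777344, 77.23653411865234), 87.44904327392578) 0.04516535756725439
```

View pics/w2.png

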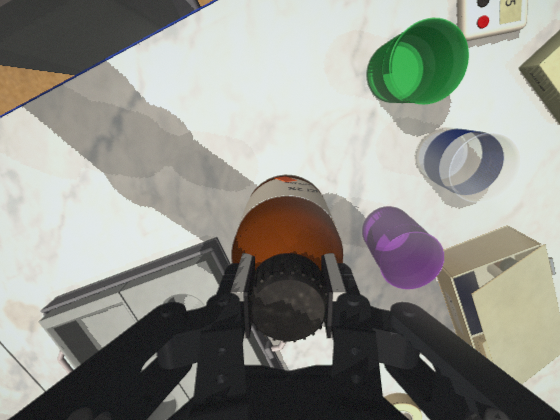

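The brown bottle is held upright by its cap. The wrist camera, which agrees with the grip, puts the tray about 4 mm further in +y than the top camera did, so I'll use the corrected well positions.

```bash
python3 -m pendant '[[0.02,-0.012,-0.007,0,0],[0.02,-0.025,-0.015,0,0],[0.02,-0.028,-0.017,0,0],[0.02,-0.029,-0.018,0,0],[0.02,-0.029,-0.018,0,0],[0.02,-0.029,-0.018,0,0],[0.02,-0.029,-0.018,0,0],[0.02,-0.029,-0.018,0,0],[0.02,-0.029,-0.018,0,0],[0.02,-0.028,-0.017,0,0],[0.02,-0.025,-0.015,0,0],[0.02,-0.010,-0.005,0,0]]' 40
python3 - <<'E'
from h import *
bot.read_camera("wrist")
img,W=tray(); go(.637,-.0245,.118); cv2.imwrite("pics/w3.png",img); np.save("w3.npy",W)
E
```

```text
t: 4.35
eef_pos: [0.6368, -0.0304, 0.3795]
tool_rot: [-0.001, 0.213, 0.977, -0.002]
contact_force: [-0.5, -1.1, -4.4]
gripper_width: 0.375
grasp_force: 40.7
((643.1242065429688, 87.23210144042969), (110.78004455566406, 110.4332504272461), 87.11231994628906) 0.045353029489931924
grasp [ 0.6358 -0.0286  0.2245] close angle 65.4 q [-0.27  0.45  0.29  1.69 -0.14  1.03  1.21] t 4.45 w 0.372 F [ 0.1  0.6 -4.4]
tool shift mm [  0.5   4.5 106.5] norm 107
```

View pics/w3.png

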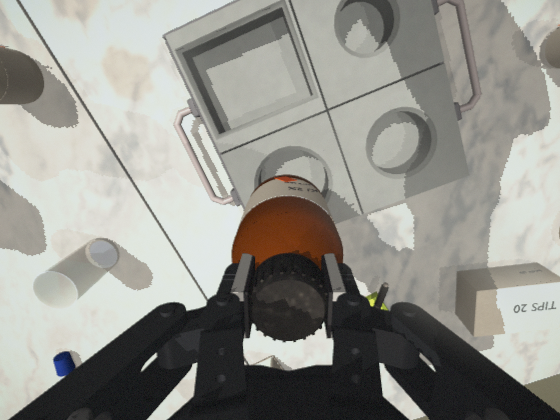

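The large bottle hangs over the large well at (293,170). The medium block, at (399,140), measures exactly where the correction puts it. I'll centre and lower.

```bash
python3 -m pendant '[[0.02,0.0005,0.0045,0,0],[0.02,0,0,0.010,0],[0.02,0,0,0.025,0],[0.02,0,0,0.020,0],[0.02,0,0,0.010,0],[0.02,0,0,0,0]]' 40
python3 - <<'E'
from h import *
W=np.load("w3.npy"); X,Y,Z=W[...,0],W[...,1],W[...,2]
for n,x,y in [("S",.531,.0932),("M",.643,.0873)]:
    m=(np.hypot(X-x,Y-y)<.05)&(Z<.036)&(Z>.005); p=(W[m][:,:2]*1000).astype(np.float32); print(n,cv2.minEnclosingCircle(p))
go(.637,-.0245,.1177)
E
```

```text
t: 4.95
eef_pos: [0.6358, -0.0192, 0.3132]
tool_rot: [-0.003, 0.21, 0.978, -0.0]
contact_force: [-1.3, -0.3, -4.0]
gripper_width: 0.371
grasp_force: 40.6
S ((530.8030395507812, 93.69081115722656), 24.526159286499023)
M ((643.47021484375, 87.45567321777344), 30.618518829345703)
grasp [ 0.6348 -0.0191  0.1582] close angle 65.8 q [-0.26  0.52  0.26  1.75 -0.17  0.9   1.22] t 4.95 w 0.371 F [-1.3 -0.3 -4. ]
tool shift mm [-4.4 -3.9 40.5] norm 41
```

```bash
python3 -m pendant '[[0.02,0,0,0,0],[0.02,0,0,0,0]]' 40; python3 -c "
from h import *
go(.637,-.0245,.1177)"
```

```text
t: 5.12
eef_pos: [0.6379, -0.0206, 0.3177]
tool_rot: [0.001, 0.21, 0.978, 0.0]
contact_force: [0.2, 0.8, -4.0]
gripper_width: 0.378
grasp_force: 40.6
grasp [ 0.6381 -0.0205  0.1627] close angle 65.7 q [-0.26  0.52  0.27  1.74 -0.17  0.9   1.22] t 5.12 w 0.378 F [ 0.2  0.8 -4. ]
tool shift mm [-0.5 -4.1 45. ] norm 45
```

```bash
python3 -m pendant '[[0.02,-0.0005,-0.004,0,0],[0.02,0,0,0.004,0],[0.02,0,0,0.008,0],[0.02,0,0,0.008,0],[0.02,0,0,0.008,0],[0.02,0,0,0.006,0],[0.02,0,0,0.004,0],[0.02,0,0,0.002,0],[0.02,0,0,0.002,0],[0.02,0,0,0,0],[0.02,0,0,0,0]]' 40; python3 -c "
from h import *
go(.637,-.0245,.1177)"
```

```text
t: 6.03
eef_pos: [0.6364, -0.025, 0.2748]
tool_rot: [0.0, 0.211, 0.978, 0.0]
contact_force: [0.1, -0.4, -3.6]
gripper_width: 0.373
grasp_force: 40.7
grasp [ 0.6364 -0.025   0.1198] close angle 65.7 q [-0.24  0.57  0.25  1.77 -0.18  0.83  1.24] t 6.03 w 0.373 F [ 0.1 -0.4 -3.6]
tool shift mm [-0.3  0.7  2.1] norm 2
```

```bash
python3 -m pendant '[[0.02,0,0,0.0015,0],[0.02,0,0,0.001,0],[0.02,0,0,0,0],[0.02,0,0,0,0]]' 40; python3 -c "
from h import *
go(.637,-.0245,.1177)"
```

```text
t: 6.37
eef_pos: [0.6365, -0.025, 0.2728]
tool_rot: [0.001, 0.211, 0.978, 0.0]
contact_force: [-1.0, -1.2, 1.7]
gripper_width: 0.373
grasp_force: 41.0
grasp [ 0.6367 -0.025   0.1178] close angle 65.7 q [-0.24  0.57  0.25  1.77 -0.18  0.82  1.24] t 6.37 w 0.373 F [-1.  -1.2  1.7]
tool shift mm [-0.1  0.6  0.1] norm 1
```

Contact is at the expected height, so I'll release, rise and go towards the small bottle.

```bash
python3 -m pendant '[[0.085,0,0,0,0],[0.085,0,0,0,0],[0.085,0,0,0,0],[0.085,0,0,0,0],[0.085,0,0,0,0],[0.085,0,0,-0.010,0],[0.085,0,0,-0.025,0],[0.085,0,0,-0.030,0],[0.085,0,0,-0.015,0],[0.085,0,0,0,0]]' 40; python3 -c "
from h import *
go(.6275,.2715,.17)"
```

```text
t: 7.2
eef_pos: [0.6376, -0.0254, 0.3573]
tool_rot: [0.004, 0.211, 0.977, 0.001]
contact_force: [-0.1, -0.4, 0.8]
gripper_width: 0.996
grasp_force: 0.0
grasp [ 0.6388 -0.0253  0.2023] close angle 65.6 q [-0.26  0.47  0.28  1.71 -0.15  0.97  1.22] t 7.2 w 0.996 F [-0.1 -0.4  0.8]
tool shift mm [133.  265.6  32.3] norm 299
```

```bash
python3 -m pendant '[[0.085,0.007,0.014,0,0],[0.085,0.014,0.028,0,0],[0.085,0.016,0.032,0,0],[0.085,0.016,0.032,0,0],[0.085,0.016,0.032,0,0],[0.085,0.016,0.032,0.005,0],[0.085,0.016,0.032,0.010,0],[0.085,0.015,0.030,0.010,0],[0.085,0.012,0.024,0.005,0],[0.085,0.005,0.010,0.002,0],[0.085,0,0,0,0],[0.085,0,0,0,0]]' 25; python3 -c "
from h import *
img,W=cap(.6275,.2715,.0755); cv2.imwrite('pics/w4.png',img)
go(.6275,.2715,.07)"
```

```text
t: 8.2
eef_pos: [0.6248, 0.2714, 0.3201]
tool_rot: [0.0, 0.211, 0.978, -0.001]
contact_force: [0.1, -0.5, -0.5]
gripper_width: 0.994
grasp_force: 0.0
wrist 676 circle [628.3 272.7] 11.6 mean [627.7 273.1  75. ]
grasp [0.6254 0.2697 0.1655] close angle 65.5 q [-0.66  0.57  0.23  1.63 -0.15  0.96  0.76] t 8.25 w 1.0 F [-0.1 -0.6 -0.2]
tool shift mm [-1.   2.7 95.5] norm 96
```

View pics/w4.png

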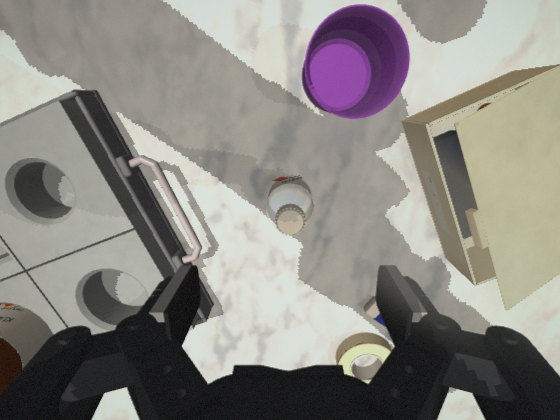

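The small bottle's cap is at (290,220), measured (0.628, 0.2725), and the space beside the fingers is free.

```bash
python3 -m pendant '[[0.06,-0.001,0.0035,0.012,0],[0.05,0,0,0.025,0],[0.05,0,0,0.025,0],[0.05,0,0,0.020,0],[0.05,0,0,0.010,0],[0.05,0,0,0.003,0],[0.05,0,0,0,0],[0.01,0,0,0,0],[0.01,0,0,0,0],[0.01,0,0,0,0],[0.01,0,0,0,0],[0.01,0,0,0,0]]' 25; python3 -c "
from h import *
go(.628,.2725,.07)"
```

```text
t: 9.25
eef_pos: [0.6276, 0.2751, 0.2265]
tool_rot: [0.001, 0.211, 0.978, 0.001]
contact_force: [-0.4, 0.4, 4.5]
gripper_width: 0.238
grasp_force: 27.4
grasp [0.6279 0.2753 0.0715] close angle 65.7 q [-0.64  0.69  0.2   1.67 -0.17  0.8   0.78] t 9.25 w 0.238 F [-0.4  0.4  4.5]
tool shift mm [-1.2 -2.5  1.5] norm 3
```

```bash
python3 -m pendant '[[0.01,0,0,-0.010,0],[0.01,0,0,-0.025,0],[0.01,0,0,-0.028,0],[0.01,0.001,-0.015,-0.012,0],[0.01,0.002,-0.028,0,0],[0.01,0.002,-0.032,0,0],[0.01,0.002,-0.033,0,0],[0.01,0.002,-0.033,0,0],[0.01,0.002,-0.030,0,0],[0.01,0.002,-0.025,0,0],[0.01,0,-0.010,0,0],[0.01,0,0,0,0]]' 25; python3 -m pendant '[[0.01,0,0,0,0],[0.01,0,0,0,0]]';python3 -c "
from h import *
go(.531,.0933,.0815)"
```

```text
t: 10.25
eef_pos: [0.5295, 0.0902, 0.3007]
tool_rot: [-0.0, 0.213, 0.977, -0.0]
contact_force: [1.0, -0.8, -1.1]
gripper_width: 0.233
grasp_force: 26.8
t: 10.42
eef_pos: [0.5311, 0.0945, 0.3005]
tool_rot: [0.0, 0.21, 0.978, 0.001]
contact_force: [0.5, -0.3, -0.1]
gripper_width: 0.231
grasp_force: 26.8
grasp [0.5313 0.0947 0.1455] close angle 65.8 q [-0.48  0.39  0.24  1.99 -0.13  0.78  0.98] t 10.42 w 0.231 F [ 0.5 -0.3 -0.1]
tool shift mm [-0.3 -1.5 64. ] norm 64
```

```bash
python3 -m pendant '[[0.01,-0.0003,-0.0015,0.005,0],[0.01,0,0,0.010,0],[0.01,0,0,0.010,0],[0.01,0,0,0.010,0],[0.01,0,0,0.010,0],[0.01,0,0,0.007,0],[0.01,0,0,0.005,0],[0.01,0,0,0.003,0],[0.01,0,0,0.002,0],[0.01,0,0,0,0],[0.01,0,0,0,0]]' 25; python3 -c "
from h import *
go(.531,.0933,.0815)"
```

```text
t: 11.33
eef_pos: [0.5301, 0.0912, 0.2384]
tool_rot: [0.0, 0.211, 0.978, 0.0]
contact_force: [-0.0, -0.7, -0.1]
gripper_width: 0.238
grasp_force: 26.8
grasp [0.5302 0.0912 0.0834] close angle 65.7 q [-0.45  0.48  0.21  2.03 -0.16  0.64  1.01] t 11.33 w 0.238 F [-0.  -0.7 -0.1]
tool shift mm [0.1 2.2 1.9] norm 3
```

```bash
python3 -m pendant '[[0.01,0,0.002,0.001,0],[0.01,0,0,0.001,0],[0.01,0,0,0.0005,0],[0.01,0,0,0,0]]' 25; python3 -c "
from h import *
go(.531,.0933,.0815)"
```

```text
t: 11.67
eef_pos: [0.5313, 0.0932, 0.2364]
tool_rot: [0.001, 0.211, 0.978, 0.0]
contact_force: [-0.9, 0.6, 5.0]
gripper_width: 0.235
grasp_force: 27.3
grasp [0.5315 0.0933 0.0814] close angle 65.7 q [-0.46  0.49  0.21  2.03 -0.17  0.64  1.01] t 11.67 w 0.235 F [-0.9  0.6  5. ]
tool shift mm [ 0.4 -0.2 -0.1] norm 0
```

```bash
python3 -m pendant '[[0.055,0,0,0,0],[0.055,0,0,0,0],[0.055,0,0,0,0],[0.055,0,0,0,0],[0.055,0,0,-0.010,0],[0.055,0,0,-0.025,0],[0.055,0,0,-0.030,0],[0.085,0,0,-0.030,0],[0.085,0,0,-0.010,0],[0.085,0,0,0,0]]' 25; python3 -m pendant '[[0.085,-0.001,-0.012,0,0],[0.085,-0.003,-0.028,0,0],[0.085,-0.004,-0.035,0,0],[0.085,-0.004,-0.037,0,0],[0.085,-0.004,-0.037,0,0],[0.085,-0.004,-0.037,0,0],[0.085,-0.004,-0.037,0,0],[0.085,-0.004,-0.037,0,0],[0.085,-0.004,-0.035,0,0],[0.085,-0.004,-0.030,0,0],[0.085,-0.002,-0.017,0,0],[0.085,0,-0.005,0,0]]' 30;python3 -m pendant '[[0.085,0,0,0,0],[0.085,0,0,0,0],[0.085,0,0,0,0]]';python3 -c "
from h import *
img,W=cap(.4233,-.239,.0955); cv2.imwrite('pics/w5.png',img)
go(.4233,-.239,.083)"
```

```text
t: 12.5
eef_pos: [0.5318, 0.0931, 0.3442]
tool_rot: [0.003, 0.211, 0.977, 0.002]
contact_force: [0.9, -0.4, -0.2]
gripper_width: 0.994
grasp_force: 0.0
t: 13.5
eef_pos: [0.4195, -0.2422, 0.3393]
tool_rot: [-0.002, 0.214, 0.977, -0.001]
contact_force: [0.0, -0.1, -0.3]
gripper_width: 0.994
grasp_force: 0.0
t: 13.75
eef_pos: [0.4227, -0.2374, 0.3401]
tool_rot: [-0.001, 0.21, 0.978, 0.0]
contact_force: [0.1, 0.9, 0.4]
gripper_width: 0.996
grasp_force: 0.0
wrist 1088 circle [ 423.3 -239.8] 14.9 mean [ 422.8 -239.4   95. ]
grasp [ 0.4227 -0.2372  0.1852] close angle 65.8 q [ 0.03  0.26  0.42  2.09 -0.14  0.83  1.68] t 13.8 w 0.998 F [ 1.  -0.5  0.4]
tool shift mm [ -1.4  -1.4 102.2] norm 102
```

View pics/w5.png

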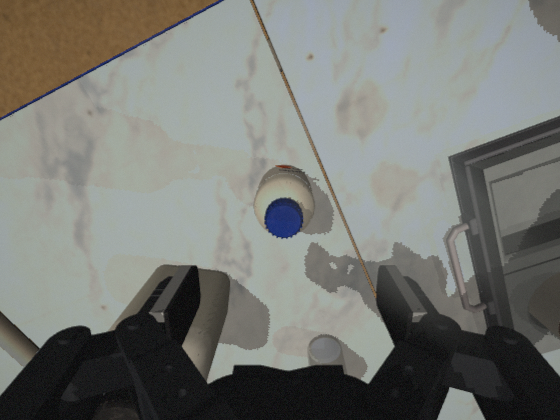

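The blue cap is at (284,217). The square bottle, behind the left finger, is more than 5 cm clear of the gripper.

```bash
python3 -m pendant '[[0.06,-0.001,-0.002,0.012,0],[0.06,0,0,0.025,0],[0.06,0,0,0.025,0],[0.06,0,0,0.023,0],[0.06,0,0,0.012,0],[0.06,0,0,0.003,0],[0.06,0,0,0,0],[0.015,0,0,0,0],[0.015,0,0,0,0],[0.015,0,0,0,0],[0.015,0,0,0,0],[0.015,0,0,0,0]]' 35; python3 -c "
from h import *
go(.4233,-.2395,.085)"
```

```text
t: 14.8
eef_pos: [0.423, -0.2412, 0.2418]
tool_rot: [0.001, 0.211, 0.978, 0.0]
contact_force: [-0.7, 1.3, 7.9]
gripper_width: 0.311
grasp_force: 34.3
grasp [ 0.4233 -0.2412  0.0868] close angle 65.7 q [ 0.1   0.43  0.35  2.15 -0.26  0.6   1.78] t 14.8 w 0.311 F [-0.7  1.3  7.9]
tool shift mm [0.7 1.5 1.8] norm 2
```

```bash
python3 -m pendant '[[0.015,0,0,-0.010,0],[0.015,0,0,-0.025,0],[0.015,0,0,-0.035,0],[0.015,0,0,-0.035,0],[0.015,0,0,-0.035,0],[0.015,0,0,-0.020,0]]' 35; python3 -m pendant '[[0.015,-0.002,0.012,0,0],[0.015,-0.005,0.030,0,0],[0.015,-0.006,0.036,0,0],[0.015,-0.006,0.038,0,0],[0.015,-0.006,0.038,0,0],[0.015,-0.006,0.038,0,0],[0.015,-0.006,0.038,0,0],[0.015,-0.006,0.038,0,0],[0.015,-0.006,0.038,0,0],[0.015,-0.006,0.036,0,0],[0.015,-0.006,0.030,0,0],[0.015,-0.003,0.015,0,0]]';python3 -m pendant '[[0.015,0,0,0,0],[0.015,0,0,0,0],[0.015,0,0,0,0]]';python3 -c "
from h import *
go(.643,.0873,.0968)"
```

```text
t: 15.3
eef_pos: [0.4224, -0.2417, 0.405]
tool_rot: [0.002, 0.211, 0.977, -0.0]
contact_force: [-0.6, -0.1, -1.1]
gripper_width: 0.311
grasp_force: 34.6
t: 16.3
eef_pos: [0.6413, 0.0901, 0.4011]
tool_rot: [0.0, 0.208, 0.978, 0.001]
contact_force: [0.4, 1.2, -1.4]
gripper_width: 0.31
grasp_force: 34.7
t: 16.55
eef_pos: [0.6398, 0.0838, 0.4009]
tool_rot: [-0.0, 0.212, 0.977, -0.001]
contact_force: [-0.3, 0.1, -1.0]
gripper_width: 0.31
grasp_force: 34.7
grasp [0.6397 0.0836 0.2459] close angle 65.6 q [-0.43  0.44  0.28  1.65 -0.13  1.07  1.03] t 16.55 w 0.31 F [-0.3  0.1 -1. ]
tool shift mm [ -1.5   5.  149.1] norm 149
```

```bash
python3 -m pendant '[[0.015,-0.0015,0.0045,0.012,0],[0.015,0,0,0.025,0],[0.015,0,0,0.028,0],[0.015,0,0,0.020,0],[0.015,0,0,0.010,0],[0.015,0,0,0,0],[0.015,0,0,0,0],[0.015,0,0,0,0]]'; python3 -c "
from h import *
go(.643,.0873,.0968)"
```

```text
t: 17.22
eef_pos: [0.6442, 0.0883, 0.3071]
tool_rot: [0.001, 0.211, 0.977, 0.0]
contact_force: [-0.2, -0.1, -0.7]
gripper_width: 0.308
grasp_force: 34.7
grasp [0.6445 0.0883 0.1521] close angle 65.6 q [-0.41  0.54  0.25  1.72 -0.16  0.9   1.05] t 17.22 w 0.308 F [-0.2 -0.1 -0.7]
tool shift mm [ 1.1 -1.6 55.3] norm 55
```

```bash
python3 -m pendant '[[0.015,0.0005,-0.001,0.005,0],[0.015,0,0,0.010,0],[0.015,0,0,0.010,0],[0.015,0,0,0.010,0],[0.015,0,0,0.008,0],[0.015,0,0,0.005,0],[0.015,0,0,0.003,0],[0.015,0,0,0.002,0],[0.015,0,0,0.001,0],[0.015,0,0,0,0],[0.015,0,0,0,0]]' ; python3 -c "
from h import *
go(.643,.0873,.0968)"
```

```text
t: 18.13
eef_pos: [0.6429, 0.088, 0.2521]
tool_rot: [0.0, 0.211, 0.978, 0.0]
contact_force: [0.4, 0.1, -1.7]
gripper_width: 0.307
grasp_force: 34.8
grasp [0.643  0.088  0.0971] close angle 65.7 q [-0.4   0.61  0.23  1.75 -0.18  0.8   1.07] t 18.13 w 0.307 F [ 0.4  0.1 -1.7]
tool shift mm [-0.2 -0.6  0.3] norm 1
```

```bash
python3 -m pendant '[[0.015,0,0,0.0005,0],[0.015,0,0,0.0005,0],[0.015,0,0,0,0],[0.015,0,0,0,0]]' ; python3 -c "
from h import *
go(.643,.0873,.0968)"
```

```text
t: 18.47
eef_pos: [0.643, 0.0879, 0.2519]
tool_rot: [0.001, 0.211, 0.978, 0.0]
contact_force: [-2.0, 0.4, 5.7]
gripper_width: 0.309
grasp_force: 35.6
grasp [0.6431 0.088  0.0969] close angle 65.7 q [-0.4   0.61  0.23  1.75 -0.18  0.8   1.07] t 18.47 w 0.309 F [-2.   0.4  5.7]
tool shift mm [-0.1 -0.7  0.1] norm 1
```

```bash
python3 -m pendant '[[0.06,0,0,0,0],[0.06,0,0,0,0],[0.06,0,0,0,0],[0.06,0,0,0,0],[0.06,0,0,-0.010,0],[0.06,0,0,-0.025,0],[0.06,0,0,-0.035,0],[0.085,0,0,-0.035,0],[0.085,0,0,-0.035,0],[0.085,-0.001,-0.010,-0.015,0],[0.085,-0.003,-0.028,0,0],[0.085,-0.004,-0.035,0,0]]'; python3 -m pendant '[[0.085,-0.004,-0.038,0,0],[0.085,-0.004,-0.039,0,0],[0.085,-0.005,-0.040,0,0],[0.085,-0.005,-0.040,0,0],[0.085,-0.005,-0.040,0,0],[0.085,-0.005,-0.040,0,0],[0.085,-0.005,-0.040,0,0],[0.085,-0.005,-0.038,0,0],[0.085,-0.005,-0.035,0,0],[0.085,-0.004,-0.030,0,0],[0.085,-0.003,-0.025,0,0],[0.085,-0.002,-0.015,0,0]]';python3 -m pendant '[[0.085,0,0,0,0],[0.085,0,0,0,0],[0.085,0,0,0,0]]';python3 -c "
from h import *
img,W=cap(.49,-.388,.160); cv2.imwrite('pics/w6.png',img)
go(.49,-.388,.16)
X,Y,Z=W[...,0],W[...,1],W[...,2]
m=(np.hypot(X-.49,Y+.388)<.07)&(Z>.02)&(Z<.14); print(cv2.minAreaRect((W[m][:,:2]*1000).astype(np.float32)))
print(np.nanpercentile(Z[(np.hypot(X-.49,Y+.388)<.05)],[50,80,90,99]))
"
```

```text
t: 19.47
eef_pos: [0.6201, 0.02, 0.4075]
tool_rot: [0.002, 0.208, 0.978, 0.001]
contact_force: [1.3, -1.2, -1.2]
gripper_width: 0.995
grasp_force: 0.0
t: 20.47
eef_pos: [0.4916, -0.3896, 0.4061]
tool_rot: [-0.0, 0.213, 0.977, -0.001]
contact_force: [0.5, 0.6, -0.1]
gripper_width: 0.998
grasp_force: 0.0
t: 20.72
eef_pos: [0.4945, -0.385, 0.4056]
tool_rot: [-0.0, 0.21, 0.978, 0.001]
contact_force: [0.4, 0.1, -0.8]
gripper_width: 0.995
grasp_force: 0.0
wrist 2455 circle [ 491.1 -387.1] 22.5 mean [ 489.5 -386.2  160.4]
grasp [ 0.4948 -0.3844  0.2506] close angle 65.8 q [ 0.25  0.42  0.42  1.7  -0.19  1.07  1.88] t 20.77 w 0.992 F [ 0.2  0.3 -0.3]
tool shift mm [ 2.9 -5.3 90.6] norm 91
((490.0465087890625, -386.5408630371094), (84.07905578613281, 64.92388153076172), 57.89693832397461)
[0.30727988 0.31863187 0.32220578 0.32798681]
```

View pics/w6.png

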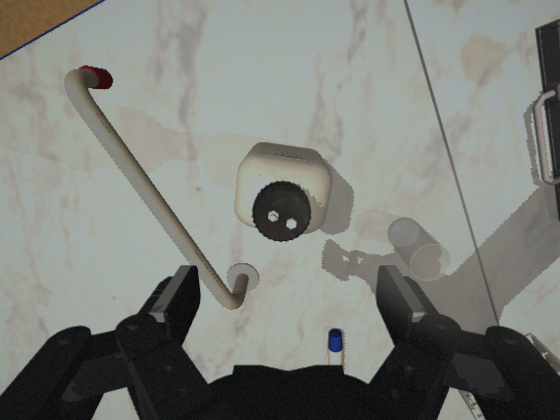

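The black cap is at (282,210), with the cap axis at (0.490, -0.387). The body's long side lies at about 57°. I'll grip it.

```bash
python3 -m pendant '[[0.085,0.003,-0.0045,0.010,0],[0.085,0,0,0.022,0],[0.085,0,0,0.025,0],[0.085,0,0,0.018,0],[0.085,0,0,0.010,0],[0.085,0,0,0.003,0],[0.085,0,0,0,0],[0.03,0,0,0,0],[0.03,0,0,0,0],[0.03,0,0,0,0],[0.03,0,0,0,0],[0.03,0,0,0,0]]' 60; python3 -c "
from h import *
go(.49,-.387,.162)"
```

```text
t: 21.77
eef_pos: [0.4901, -0.389, 0.3192]
tool_rot: [0.001, 0.211, 0.978, -0.0]
contact_force: [-0.3, 1.9, 6.4]
gripper_width: 0.46
grasp_force: 60.3
grasp [ 0.4904 -0.3891  0.1642] close angle 65.7 q [ 0.28  0.51  0.39  1.78 -0.24  0.9   1.93] t 21.77 w 0.46 F [-0.3  1.9  6.4]
tool shift mm [1.3 1.8 2.2] norm 3
```

```bash
python3 -m pendant '[[0.03,0,0,-0.008,0],[0.03,0,0,-0.018,0],[0.03,0,0,-0.025,0],[0.03,0,0,-0.025,0],[0.03,0,0,-0.014,0],[0.03,0,0,-0.004,0]]' 60; python3 -m pendant '[[0.03,0.004,0.011,0,0],[0.03,0.009,0.026,0,0],[0.03,0.011,0.032,0,0],[0.03,0.012,0.034,0,0],[0.03,0.012,0.035,0,0],[0.03,0.012,0.035,0,0],[0.03,0.012,0.035,0,0],[0.03,0.012,0.034,0,0],[0.03,0.011,0.033,0,0],[0.03,0.011,0.033,0,0],[0.03,0.010,0.029,0,0],[0.03,0.005,0.015,0,0]]';python3 -m pendant '[[0.03,0,0,0,-2],[0.03,0,0,0,-5],[0.03,0,0,0,-6],[0.03,0,0,0,-6],[0.03,0,0,0,-6],[0.03,0,0,0,-4],[0.03,0,0,0,-1],[0.03,0,0,0,0],[0.03,0,0,0,0],[0.03,0,0,0,0]]';python3 -c "
from h import *
img,W=cloud('wrist'); cv2.imwrite('pics/w7.png',img)
go(.5254,-.0185,.1742)
X,Y,Z=W[...,0],W[...,1],W[...,2]
m=(np.hypot(X-.525,Y+.0185)<.065)&(Z>.11)&(Z<.23); print(m.sum(),cv2.minAreaRect((W[m][:,:2]*1000).astype(np.float32)),np.nanpercentile(Z[m],[1,50,99]))
img,W=cloud('scene'); cv2.imwrite('pics/s2.png',img)
"
```

```text
t: 22.27
eef_pos: [0.4896, -0.3893, 0.4145]
tool_rot: [0.002, 0.211, 0.977, -0.001]
contact_force: [0.6, -0.8, -5.5]
gripper_width: 0.461
grasp_force: 61.7
t: 23.27
eef_pos: [0.5233, -0.0125, 0.4099]
tool_rot: [-0.002, 0.208, 0.978, 0.001]
contact_force: [-0.1, 0.2, -5.7]
gripper_width: 0.456
grasp_force: 61.8
t: 24.1
eef_pos: [0.5241, -0.018, 0.4112]
tool_rot: [-0.0, -0.049, 0.999, 0.0]
contact_force: [-0.6, 0.4, -5.8]
gripper_width: 0.459
grasp_force: 61.8
grasp [ 0.5241 -0.0181  0.2564] close angle 95.6 q [-0.25  0.22  0.2   1.92 -0.05  1.01  1.64] t 24.15 w 0.462 F [-0.4  0.3 -5.2]
tool shift mm [-1.3 -0.6 82.2] norm 82
9702 ((512.9741821289062, -17.16063690185547), (51.57061004638672, 86.4453125), 5.972996711730957) [0.115758   0.21162726 0.22565973]
```

View pics/w7.png

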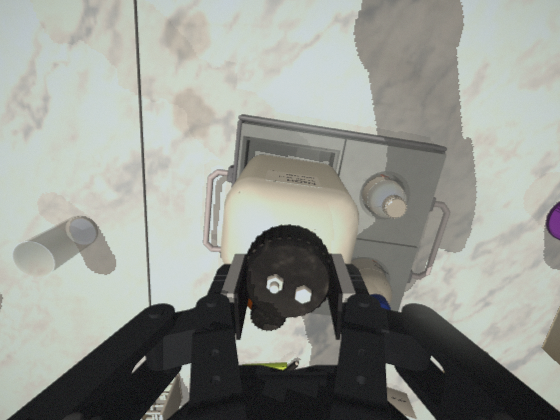

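View pics/s2.png

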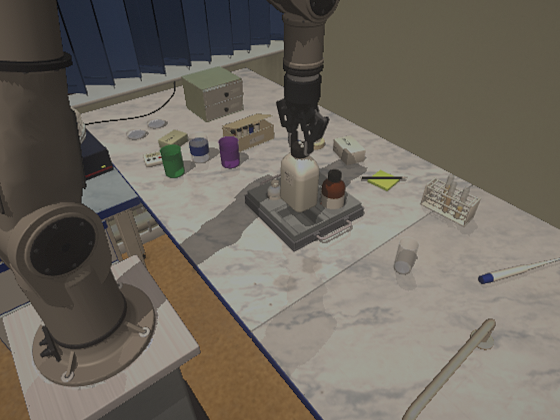

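The square bottle hangs over its rectangular well, with the well mouth at about (295,150), and all else stands where it should. I'll check its turn before lowering.

```bash
python3 - <<'E'
from h import *
img,W=cloud('wrist'); X,Y,Z=W[...,0],W[...,1],W[...,2]
C=(np.hypot(X-.525,Y+.0185)<.065)&(X<.515)
for a,b in [(.1,.15),(.12,.18),(.1,.19)]:
    m=C&(Z>a)&(Z<b); p=W[m]; print(m.sum(),cv2.minAreaRect((p[:,:2]*1000).astype(np.float32)))
# front face line fit
m=C&(Z>.11)&(Z<.17)&(abs(Y+.0185)<.028); p=W[m]; f=np.polyfit(p[:,1],p[:,0],1); print(m.sum(),"front face dx/dy deg",np.degrees(np.arctan(f[0])),"x at y=-.0185",np.polyval(f,-.0185), "z-slope",np.polyfit(p[:,2],p[:,0],1)[0])
m=(X>.46)&(X<.60)&(Y>.03)&(Y<.15)&(abs(Z-.045)<.004);
g=(abs(Z-.045)<.004)&(X>.4)&(X<.75)&(Y>-.12)&(Y<.18); print(cv2.minAreaRect((W[g][:,:2]*1000).astype(np.float32)))
E
cat > /dev/null
```

```text
962 ((494.64288330078125, -15.344757080078125), (78.97339630126953, 7.122035503387451), 87.56382751464844)
1525 ((494.4817199707031, -15.325942993164062), (78.94923400878906, 7.448439598083496), 87.56583404541016)
2223 ((494.5187072753906, -15.381912231445312), (79.0299072265625, 7.664767742156982), 87.7796859741211)
1050 front face dx/dy deg 2.4926395150060237 x at y=-.0185 0.49153624806454344 z-slope 0.0032824043997199304
((584.49267578125, 34.31730651855469), (222.97227478027344, 222.4772491455078), 87.08586883544922)
```

The turn is within half a degree, the bottle hangs plumb, and the centre is about 1 mm off. Lowering.

```bash
python3 -m pendant '[[0.03,-0.001,-0.0005,0.008,0],[0.03,0,0,0.012,0],[0.03,0,0,0.010,0],[0.03,0,0,0.008,0],[0.03,0,0,0.008,0],[0.03,0,0,0.008,0],[0.03,0,0,0.008,0],[0.03,0,0,0.007,0],[0.03,0,0,0.005,0],[0.03,0,0,0.003,0],[0.03,0,0,0.001,0],[0.03,0,0,0,0]]' 60;python3 -m pendant '[[0.03,0,0,0,0]]'; python3 -c "
from h import *
go(.5254,-.0185,.1742)"
```

```text
t: 25.25
eef_pos: [0.5255, -0.0186, 0.3336]
tool_rot: [-0.0, -0.049, 0.999, 0.0]
contact_force: [-0.2, -0.2, -5.2]
gripper_width: 0.459
grasp_force: 61.8
t: 25.33
eef_pos: [0.5256, -0.0187, 0.334]
tool_rot: [0.0, -0.049, 0.999, 0.0]
contact_force: [0.4, -1.2, -6.1]
gripper_width: 0.455
grasp_force: 61.8
grasp [ 0.5257 -0.0186  0.179 ] close angle 95.7 q [-0.24  0.32  0.19  1.99 -0.08  0.84  1.66] t 25.33 w 0.455 F [ 0.4 -1.2 -6.1]
tool shift mm [0.3 0.2 4.8] norm 5
```

```bash
python3 -m pendant '[[0.03,0,0,0.0015,0],[0.03,0,0,0.0015,0],[0.03,0,0,0.0015,0],[0.03,0,0,0.001,0],[0.03,0,0,0,0],[0.03,0,0,0,0]]' 60; python3 -c "
from h import *
go(.5254,-.0185,.1742)"
```

```text
t: 25.83
eef_pos: [0.526, -0.0184, 0.3293]
tool_rot: [0.001, -0.049, 0.999, 0.0]
contact_force: [-2.1, 2.5, 5.9]
gripper_width: 0.461
grasp_force: 63.2
grasp [ 0.5263 -0.0183  0.1743] close angle 95.7 q [-0.24  0.33  0.19  1.99 -0.08  0.83  1.66] t 25.83 w 0.461 F [-2.1  2.5  5.9]
tool shift mm [ 0.9 -0.1  0.1] norm 1
```

It is on the floor at the expected height. I'll release, rise clear and check.

```bash
python3 -m pendant '[[0.085,0,0,0,0],[0.085,0,0,0,0],[0.085,0,0,0,0],[0.085,0,0,0,0],[0.085,0,0,0,0],[0.085,0,0,-0.010,0],[0.085,0,0,-0.025,0],[0.085,0,0,-0.035,0],[0.085,0,0,-0.035,0],[0.085,0,0,-0.025,0],[0.085,0,0,-0.010,0],[0.085,0,0,0,0]]'; python3 -m pendant '[[0.085,0.01,0,0,0],[0.085,0.02,0,0,0],[0.085,0.03,0,0,0],[0.085,0.03,0,0,0],[0.085,0.01,0,0,0],[0.085,0,0,0,0],[0.085,0,0,0,0],[0.085,0,0,0,0]]';python3 -c "
from h import *
img,W=cloud('scene'); cv2.imwrite('pics/s3.png',cv2.resize(img[100:300,180:440],None,fx=2.5,fy=2.5))
for n,x,y,h in [('S',.531,.0933,.085),('M',.643,.0873,.105),('L',.637,-.0245,.135),('Q',.5255,-.0185,.17)]:
  for c,WW in (('scene',W),):
    m=(np.hypot(WW[...,0]-x,WW[...,1]-y)<.03)&(WW[...,2]<h+.03); print(n,h,np.nanpercentile(WW[m][:,2],[90,97,99.5]))
"
```

```text
t: 26.83
eef_pos: [0.526, -0.0188, 0.4714]
tool_rot: [0.003, -0.049, 0.999, 0.0]
contact_force: [1.0, -0.1, -1.0]
gripper_width: 0.995
grasp_force: 0.0
t: 27.5
eef_pos: [0.4263, -0.0283, 0.4676]
tool_rot: [-0.0, -0.05, 0.999, -0.0]
contact_force: [-0.1, 0.6, 0.0]
gripper_width: 1.0
grasp_force: 0.0
S 0.085 [0.08593011 0.08816416 0.08942149]
M 0.105 [0.10734143 0.10863076 0.10933431]
L 0.135 [0.13727164 0.13837104 0.13915537]
Q 0.17 [0.17315638 0.17493077 0.17910087]
```

View pics/s3.png

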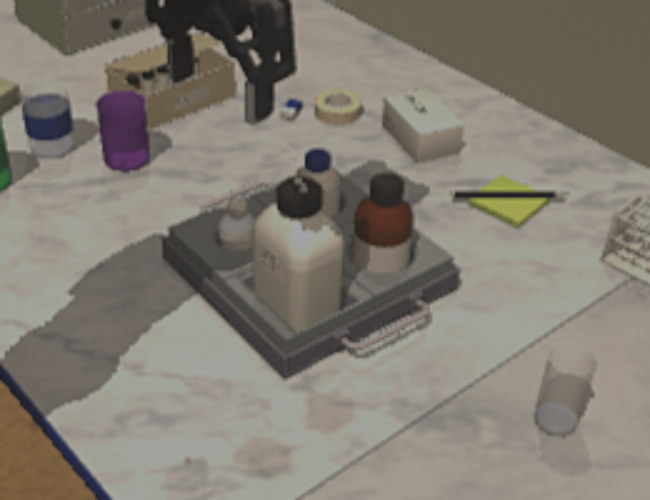

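All four bottles stand in their wells at the expected heights: small (237,225), medium (318,175), large (385,225) and square (298,255). The beakers at (565,390) and (48,125) are untouched.

```bash
python3 -c "
from station import bot
print(bot.hand_in())"
```

```text
the job is handed in; nothing more can be done
None
```

All four bottles are packed upright and fully down in their matching wells, the beakers and look-alikes were not touched, and the job was handed in at about 27.6 s of the 115 s allowed.

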